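# Mount the shredding rotor on the drive spindle

## Robot

A 7-joint arm with a two-finger parallel gripper is mounted at the origin on the work surface. World frame = base frame: x ahead of the robot, y to its left, z up, the work surface at z = 0. Lengths are in m, angles in rad, forces in N, time in s.
With the tool pointing down it reaches from about 0.4 to 0.875 m from the base axis. Payload 19.3 kg.
Tool frame: the origin (TCP) lies at the very end of the fingers, on their centre line; the grasp point (between the pads) lies 19 mm behind it; y points along the fingers, x is the direction in which the jaws open and shut, and the axes are right-handed (so a half turn about y gives the same grasp; the last joint's range is limited). The gripper opens to 85 mm and grips with 20 to 120 N. Pads are 22 mm wide; open, the fingers measure 114 mm over their backs; the gripper's body (76 mm by 85 mm) begins 54 mm behind the grasp point. The pads swing forward as they close: fully open they stand 13 mm farther back than shut.
Start: joints at [-0.07, 0.521, -0.036, 1.599, 0.021, 1.021, -0.113], TCP at [0.625, -0, 0.231] pointing down, gripper open.
Joint ranges: [-2.91, 2.91], [-0.3, 2.13], [-1.5, 1.42], [0.17, 2.43], [-1.26, 4.41], [0.16, 1.93], [-2.52, 2.52]. Speed limits (rad/s): [1.89, 1.89, 2.39, 2.39, 3.01, 3.01, 3.01].

## Interface

Orientations are given as [roll, pitch, yaw] about the fixed x, y, z axes, in that order (R = Rz(yaw) Ry(pitch) Rx(roll)).
In Python, from workcell import bot gives the robot as it stands. The module is installed in compiled form; this text tells all that it offers.
- The arm moves only by the shell command python3 -m crank 'ROWS' [FORCE]. ROWS is JSON, a list of rows, each an object of numbers: "hand": the closure, from 0 (fully open) to 1 (shut); "dx", "dy", "dz": the shift along the tool's x, y, z in mm; "yaw": the turn about the tool's y in rad. In form: [{"hand": .., "dx": .., "dy": .., "dz": .., "yaw": ..}, ...]. A call has 1 to 12 rows; each row is the pose to reach, as a shift and turn from the pose commanded when the call began, along the tool's axes at that moment; what a row does not reach only later rows make up. A row lasts 1/12 s, in which the tool goes at most 41.7 mm and 7.16 degrees, less where a joint would pass 70% of its speed; a pose out of reach is approached as far as the arm can. A call with a gripper value outside its range is refused whole. The fingers move at their own pace and stop on an object; FORCE is the grip in N (left out, the last holds). Time passes only in rows, so rows that repeat a pose let the fingers close. It gives the time, the measured TCP pose, the force and the opening at its end, in the units of the state.
- bot.observe(): the state, without advancing time (a new reading comes with each control period).
- bot.grab_frame(name): name is "scene" or "side" or "wrist"; returns the picture (420x560x3 uint8, red, green, blue); there is no depth.
- bot.camera_info(name): a dict with "fx", "fy", "cx", "cy" (pixels), "rvec" (rotation vector, rad) and "tvec" (3), from world to camera coordinates, as OpenCV has them. Camera axes: x right, y down, z forward; pixel columns grow to the right and rows downward; lengths in m; the calibration is good to about 2 mm. A picture is of the moment at which its call begins: read the wrist's pose just before it. camera_info takes no time and is no camera call; for the wrist camera it gives the pose at the moment of the call.
- bot.job_done(): hands the job in, once; it reports no verdict.
The state is a dict: "clock": time; "qpos": joint angles; "qd": joint speeds; "joint_efforts": joint torques, N m; "position": TCP position; "tool_rot": TCP orientation; "force": force on the tool from outside, world axes, zero at the start; "moment": the same for the moment, N m; "grip_width": finger opening in m.
Only numpy, scipy, OpenCV 4.12 (cv2) and the standard library are available. Lean on these libraries where they do the work, as an engineer would, in place of code of your own. Each camera call takes 0.05 s, during which the arm holds its last target.

## Task

Take the green-gripped shredding rotor out of its stand and mount it on the drive unit: lower its tapered shank into the spindle, turn it until its drive slot drops over the two dogs so that the flange sits fully home and flat on the spindle's face, and let go. Go gently, never forcing or dropping it, and leave the red-gripped rotor where it stands.

Things in the scene. Friction and masses are not known exactly. Their poses are not given: they have to be found in the camera images.
- green_rotor_grip (a point): Centre of the round green grip (diameter 34, 50 mm tall) on top of the shredding rotor to be mounted: about 0.45 kg, 117 mm tall, upright, z up along its axis. Below the grip sit an aluminium disc (diameter 110, 6 thick, top face 25 mm below this point) and a steel flange (diameter 92, 16 thick, lower face 47 mm below this point), then the shank.
- green_rotor_seat (a point): Centre of the lower face of the green rotor's flange, 47 mm below the grip's centre. One straight drive slot, 18 wide and 12 deep, crosses the whole face along this frame's x axis, so the rotor fits at every half turn. From here the tapered shank reaches 45 mm further down: diameter 36.6 at the flange, 28 near the bevelled tip.
- drive_unit: White drive unit 200 x 200 x 95 mm high, fixed to the bench; origin at the centre of its underside. A steel spindle nose (diameter 92) stands on it up to 145 mm. The spindle may stand at any angle, which is not reported: see or feel it. It is braked and slips round only above about 0.6 N m.
- spindle_mouth (a point): Centre of the spindle nose's flat face, 145 mm above the bench; z up, axes of the drive unit, not of the spindle. A tapered bore (diameter 38 here, 50 deep, the shank's taper with 0.7 mm play) goes down from it. The dogs stand 8 mm proud of the face.
- spindle_face (a point): Same point and axes. Two brass dogs, opposite each other, centred 36 mm from the axis, each 14 mm long radially and 12 mm wide: the slot has 3 mm play each side, about 0.07 rad when centred. Off the slot the flange rides on the dogs, 8 mm high, the shank loose in the bore (1.5 mm play), and the rotor stands there by itself if let go.
- stand: Fixed grey stand block 130 x 290 x 60 mm high (x, y, z), origin at the centre of its underside; two through holes of diameter 44 at y = -75 and +75 mm. Each rotor hangs upright in one hole with its flange resting on the top; which rotor is in which hole varies.
- red_rotor_grip (a point): Centre of the round red grip of the other rotor (same size and shape, white disc), which must stay in the stand.
Things that resemble listed ones, but are neither listed nor needed, are in the scene too. What is shaped like the part that bears green_rotor_grip but blue is not meant.

How it is judged:
On the way:
1. the green rotor is lifted clear of the stand (height (world z) of green_rotor_seat above 0.12 m), for 0.1 s.
At the end, for the whole second after the job is handed in: The green rotor is released, with its flange's lower face within 3 mm of the spindle's face (the slot over the dogs), centred within 4 mm and upright within 0.05 rad; the red rotor stands within 20 mm of where it began (horizontal distance between green_rotor_seat and spindle_mouth below 0.004 m and z of green_rotor_seat in the frame of spindle_mouth between -0.004 and 0.003 m and angle between green_rotor_seat's own z axis and vertical below 0.05 rad and distance of red_rotor_grip from where it was at the start of the episode below 0.02 m); the robot touches nothing.
It fails at once if the green rotor is forced against the drive unit (more than 80 N between them) (contact force between green_rotor and drive_unit above 80 N).
It fails at once if the green rotor is dropped (faster than 0.55 m/s while not held, a fall of some 15 mm) (linear speed of green_rotor above 0.55 m/s and contact force between the fingers and green_rotor below 0.5 N).
It fails at once if the red rotor is shifted more than 20 mm (distance of red_rotor_grip from where it was at the start of the episode above 0.02 m).
It also fails if it takes over 72 s, if anything falls off the work surface, if the arm or the gripper's body presses on something with over 40 N, if the wrist force passes 120 N, or if a joint passes its speed limit or range.

## Working session

There is one attempt and no reset: what is moved stays moved. The work goes in short steps, Python scripts to look and compute and a shell command to move; the robot and the scene stay as the last step left them, time stands still between calls to the robot, and variables do not carry over. Pictures are saved under pics/ and viewed, and the job is handed in when it is done.

```bash
mkdir -p pics; cat > h.py <<'E'
from workcell import bot
import numpy as np, cv2
def cam(n):
    c=bot.camera_info(n); R=cv2.Rodrigues(np.array(c['rvec'],float))[0]; t=np.array(c['tvec'],float).ravel()
    return c,R,t
def ray(n,u,v,C=None):
    c,R,t=C or cam(n)
    d=R.T@np.array([(u-c['cx'])/c['fx'],(v-c['cy'])/c['fy'],1]); return -R.T@t,d/np.linalg.norm(d)
def onz(n,u,v,z,C=None):
    o,d=ray(n,u,v,C); return o+d*(z-o[2])/d[2]
def proj(n,p,C=None):
    c,R,t=C or cam(n); q=R@np.array(p)+t; return q[0]/q[2]*c['fx']+c['cx'],q[1]/q[2]*c['fy']+c['cy']
def snap(n,f):
    C=cam(n); im=bot.grab_frame(n); cv2.imwrite('pics/'+f,cv2.cvtColor(im,cv2.COLOR_RGB2BGR)); return im,C
E
python3 - <<'E'
from h import *
s=bot.observe(); print({k:np.round(v,4) for k,v in s.items()})
for n in ['scene','side','wrist']:
    im,C=snap(n,n+'0.png'); print(n,np.round(-C[1].T@C[2],3),C[0]['fx'])
E
```

```text
{'clock': np.float64(0.0), 'qpos': array([-0.0702,  0.522 , -0.0363,  1.6   ,  0.0212,  1.0211, -0.1128]), 'qd': array([-0.0016,  0.0002,  0.0003, -0.0002, -0.    ,  0.0002,  0.0002]), 'joint_efforts': array([-4.20000e-03, -9.27110e+01,  1.97760e+00, -3.69928e+01,
        1.76000e-02,  8.20000e-03, -1.00000e-04]), 'position': array([ 0.6247, -0.    ,  0.2307]), 'tool_rot': array([-1.5709e+00,  1.1000e-03, -0.0000e+00]), 'force': array([-0.1064,  0.6889,  0.9972]), 'moment': array([-0.0393, -0.025 , -0.0223]), 'grip_width': np.float64(0.0852)}
scene [ 1.086 -0.345  0.608] 445.48537723735967
side [ 0.096 -0.592  0.545] 483.0641766396998
wrist [0.625 0.079 0.374] 298.66013362325714
```

View pics/scene0.png

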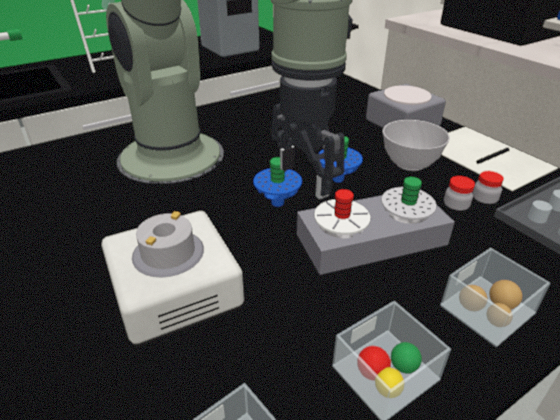

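View pics/side0.png

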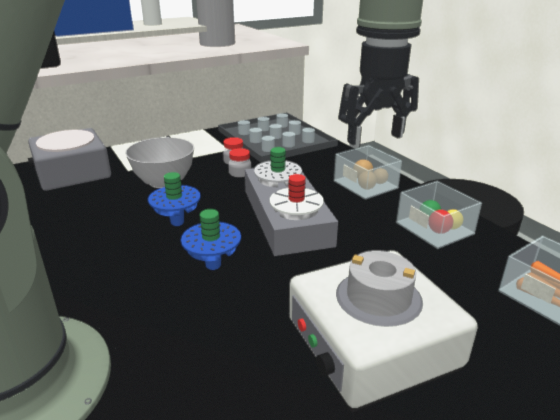

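View pics/wrist0.png

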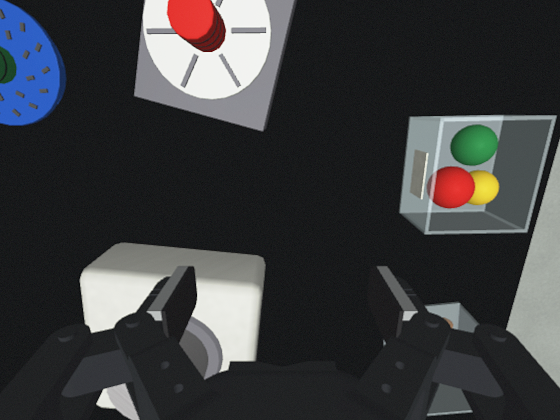

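The green grips are at scene (278,170) and (340,150), both on blue discs, and at (411,190) on an aluminium disc in the stand. Only the last fits the description. I'll measure it and check an enlarged crop.

```bash
cat > tri.py <<'E'
from h import *
def tri(obs):
    A=np.zeros((3,3));b=np.zeros(3)
    for n,u,v in obs:
        o,d=ray(n,u,v);P=np.eye(3)-np.outer(d,d);A+=P;b+=P@o
    p=np.linalg.solve(A,b); return p,[tuple(np.round(np.array(proj(n,p))-[u,v],1)) for n,u,v in obs]
def blobs(im,lo,hi,amin=20):
    h=cv2.cvtColor(im,cv2.COLOR_RGB2HSV); m=cv2.inRange(h,lo,hi)
    m=cv2.morphologyEx(m,cv2.MORPH_CLOSE,np.ones((5,5)))
    n,l,st,c=cv2.connectedComponentsWithStats(m)
    return [(st[i].tolist(),c[i].round(1).tolist()) for i in range(1,n) if st[i][4]>=amin]
E
python3 - <<'E'
from tri import *
for n in ['scene','side']:
    im=cv2.cvtColor(cv2.imread(f'pics/{n}0.png'),cv2.COLOR_BGR2RGB)
    print(n,'green',[b for b in blobs(im,(45,100,20),(80,255,200),60)])
    print(n,'red',[b for b in blobs(im,(0,170,80),(8,255,255),60)])
    print(n,'brass',[b for b in blobs(im,(12,110,90),(28,255,255),15)])
    im=cv2.cvtColor(im,cv2.COLOR_RGB2BGR)
    x,y=(330,150) if n=='scene' else (220,130)
    a=cv2.resize(im[y:y+100,x:x+140],None,fx=4,fy=4,interpolation=cv2.INTER_CUBIC); x,y=(110,190) if n=='scene' else (320,230)
    b=cv2.resize(im[y:y+100,x:x+130],None,fx=4,fy=4,interpolation=cv2.INTER_CUBIC)
    cv2.imwrite(f'pics/{n}_cg.png',a);cv2.imwrite(f'pics/{n}_cd.png',b)
E
```

```text
scene green [([0, 0, 112, 69, 6375], [51.0, 30.1]), ([184, 0, 17, 37, 247], [194.3, 13.5]), ([258, 0, 15, 38, 440], [265.4, 14.6]), ([344, 135, 6, 23, 85], [345.8, 144.0]), ([268, 156, 16, 27, 295], [275.7, 169.2]), ([402, 176, 21, 29, 453], [410.7, 189.2]), ([391, 342, 31, 31, 722], [405.9, 357.2])]
scene red [([479, 172, 24, 15, 282], [490.6, 178.8]), ([449, 175, 26, 18, 363], [461.5, 183.6]), ([335, 189, 19, 29, 444], [343.0, 202.4]), ([360, 347, 30, 27, 512], [375.4, 358.1])]
scene brass [([171, 211, 10, 8, 58], [175.3, 214.4]), ([146, 237, 10, 8, 51], [150.3, 240.3]), ([471, 280, 51, 32, 775], [503.5, 294.0]), ([378, 367, 25, 21, 335], [390.4, 376.3])]
side green [([271, 147, 15, 24, 302], [277.5, 158.3]), ([164, 173, 17, 26, 376], [172.6, 185.1]), ([423, 200, 18, 10, 105], [432.0, 204.2]), ([199, 208, 20, 32, 539], [209.5, 223.2]), ([309, 334, 8, 13, 82], [312.4, 340.1])]
side red [([223, 138, 26, 22, 370], [236.0, 148.5]), ([290, 175, 15, 26, 342], [296.3, 187.3]), ([298, 319, 8, 11, 60], [301.6, 324.2])]
side brass [([358, 160, 14, 8, 66], [364.8, 163.4]), ([447, 209, 10, 5, 23], [451.0, 210.6]), ([352, 254, 11, 10, 70], [356.9, 258.7]), ([534, 262, 26, 16, 114], [546.8, 269.2]), ([404, 268, 10, 9, 68], [408.6, 272.3])]
```

View pics/scene_cg.png

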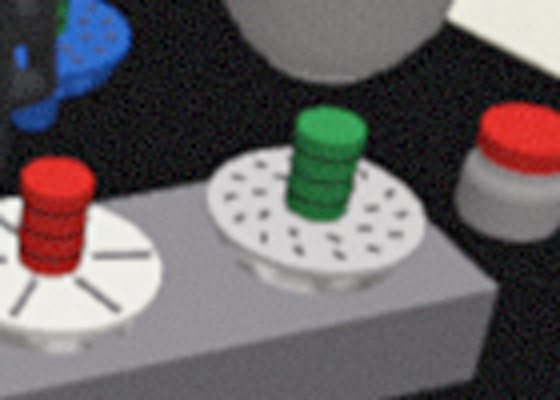

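View pics/side_cg.png

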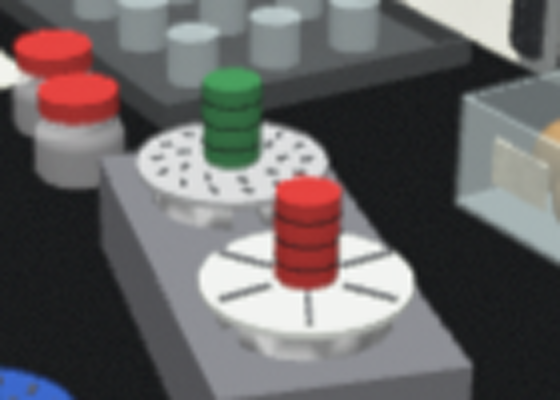

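View pics/scene_cd.png

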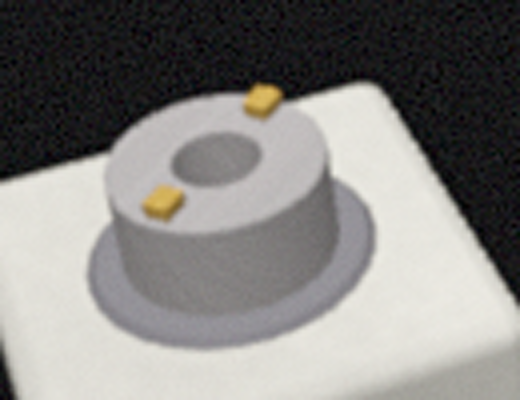

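View pics/side_cd.png

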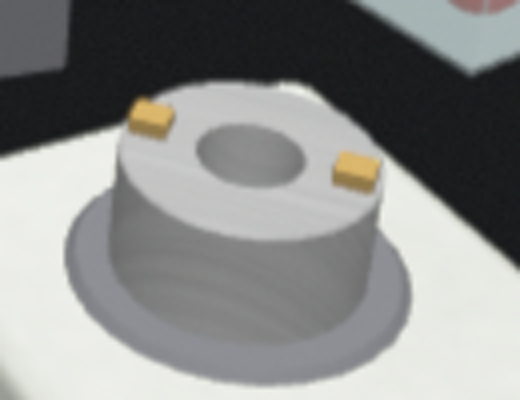

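```bash
python3 - <<'E'
from tri import *
print('green',tri([('scene',412,190),('side',278,159)]))
print('green m',tri([('scene',410.7+.8,189.7),('side',278,158.8)]))
print('red',tri([('scene',343.8,203),('side',297,187.8)]))
# grip centroid at z=.107 +~
for n,u,v in [('scene',411.5,190),('side',278,158.8)]: print('green z.107',onz(n,u,v,.107))
for a,b in [((175.3,214.4),(150.3,240.3))]:
    P=[onz('scene',*a,.152),onz('scene',*b,.152)]; print('scene dogs',P,np.mean(P,0),np.linalg.norm(P[0]-P[1]),np.arctan2(*(P[0]-P[1])[1::-1]))
P=[onz('side',356.9,258.7,.152),onz('side',408.6,272.3,.152)]; print('side dogs',P,np.mean(P,0),np.linalg.norm(P[0]-P[1]),np.arctan2(*(P[0]-P[1])[1::-1]))
# bore ellipse centres
for n,x0,y0,u,v in [('scene',110,190,217,158),('side',320,230,251,155)]: print(onz(n,x0+u/4,y0+v/4,.145))
E
```

```text
green (array([0.60060579, 0.29418875, 0.10644716]), [(np.float64(-0.4), np.float64(0.9)), (np.float64(-0.3), np.float64(-0.8))])
green m (array([0.60005922, 0.2931552 , 0.10735134]), [(np.float64(-0.3), np.float64(0.8)), (np.float64(-0.3), np.float64(-0.7))])
red (array([0.56114691, 0.14762187, 0.10692229]), [(np.float64(-0.4), np.float64(0.9)), (np.float64(-0.4), np.float64(-0.8))])
green z.107 [0.59867061 0.29570086 0.107     ]
green z.107 [0.59902035 0.28981095 0.107     ]
scene dogs [array([ 0.47596879, -0.1589079 ,  0.152     ]), array([ 0.51931583, -0.21891311,  0.152     ])] [ 0.49764231 -0.1889105   0.152     ] 0.07402426396814042 2.1963903283666366
side dogs [array([ 0.4694065 , -0.16160181,  0.152     ]), array([ 0.51050659, -0.22119757,  0.152     ])] [ 0.48995654 -0.19139969  0.152     ] 0.07239386723541005 2.1745405854146744
[ 0.49624877 -0.18776944  0.145     ]
[ 0.49238323 -0.1908322   0.145     ]
```

```bash
python3 -m crank '[{"hand":0,"dz":40,"dx":-5,"dy":0,"yaw":0},{"hand":0,"dz":80,"dx":-10,"dy":0,"yaw":0},{"hand":0,"dz":120,"dx":-15,"dy":0,"yaw":0},{"hand":0,"dz":160,"dx":-20,"dy":0,"yaw":0},{"hand":0,"dz":200,"dx":-25,"dy":0,"yaw":0},{"hand":0,"dz":220,"dx":-25,"dy":0,"yaw":0},{"hand":0,"dz":220,"dx":-25,"dy":0,"yaw":0},{"hand":0,"dz":220,"dx":-25,"dy":0,"yaw":0}]' 50
python3 - <<'E'
from tri import *
im,C=snap('wrist','w1.png')
for b in blobs(im,(45,100,20),(80,255,200),60): print(b)
print(proj('wrist',(.6,.293,.107),C),proj('wrist',(.6,.293,.132),C)); print(bot.observe()['position'])
E
```

```text
clock: 0.82
position: [0.5995, 0.2212, 0.2308]
tool_rot: [-1.571, 0.001, 0.002]
force: [-0.5, -0.9, -0.8]
grip_width: 0.0856
([0, 81, 46, 40, 1533], [19.9, 102.2])
([261, 104, 42, 43, 1403], [281.1, 125.0])
([27, 263, 63, 51, 1889], [57.8, 287.7])
([443, 316, 36, 13, 331], [461.5, 320.7])
(np.float64(282.9838805419966), np.float64(121.50405120658691)) (np.float64(283.07866815217636), np.float64(122.43973620411415))
[0.59988979 0.21971008 0.23095446]
```

View pics/w1.png

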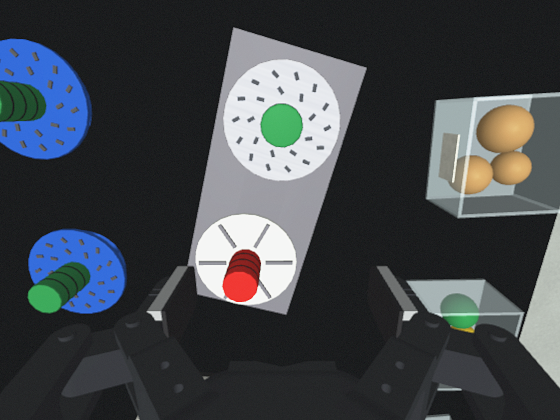

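```bash
python3 - <<'E'
from tri import *
C=cam('wrist'); p=onz('wrist',281.5,124.8,.132,C); s=bot.observe(); print(p, (p-s['position'])*1000, s['qpos'])
q=onz('wrist',281.7,119.5,.082,C);print('disc',q)
E
```

```text
[0.59934363 0.28959724 0.132     ] [ -0.54616106  69.88716412 -98.95445639] [-0.40056156  0.54484649 -0.06568665  1.55874137  0.03992182  1.04004408
 -0.47674723]
disc [0.59945633 0.29244205 0.082     ]
```

```bash
python3 -m crank '[{"hand":0,"dz":36,"dx":0,"dy":20,"yaw":0},{"hand":0,"dz":71,"dx":-0.5,"dy":45,"yaw":0},{"hand":0,"dz":71,"dx":-0.5,"dy":75,"yaw":0},{"hand":0,"dz":71,"dx":-0.5,"dy":105,"yaw":0},{"hand":0,"dz":71,"dx":-0.5,"dy":130,"yaw":0},{"hand":0,"dz":71,"dx":-0.5,"dy":139,"yaw":0},{"hand":0,"dz":71,"dx":-0.5,"dy":139,"yaw":0},{"hand":0,"dz":71,"dx":-0.5,"dy":139,"yaw":0}]' 50
python3 - <<'E'
from h import *
s=bot.observe();print(s['position'],s['force'])
for n in ['scene','side','wrist']: snap(n,n+'2.png')
a=cv2.imread('pics/scene2.png')[90:290,280:560];b=cv2.imread('pics/side2.png')[50:250,150:430]
cv2.imwrite('pics/c2.png',cv2.resize(np.vstack([a,b]),None,fx=1.4,fy=1.4))
E
```

```text
clock: 1.53
position: [0.6002, 0.2902, 0.0932]
tool_rot: [-1.571, -0.001, -0.001]
force: [0.2, -0.1, 0.8]
grip_width: 0.0853
[0.60023101 0.29019649 0.09317478] [ 0.22345639 -0.14817416  0.82746978]
```

View pics/c2.png

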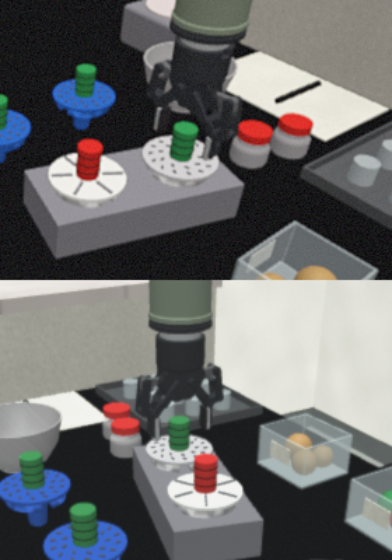

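View pics/wrist2.png

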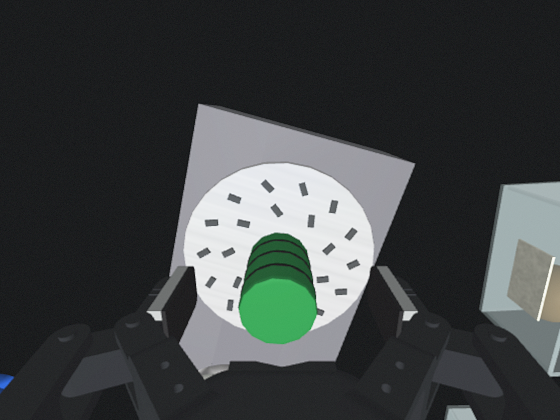

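Image: the aluminium disc's green grip, at wrist (278,300), is centred between the pads. Closing.

```bash
python3 -m crank '[{"hand":1,"dz":1,"dx":-0.5},{"hand":1,"dz":1,"dx":-0.5},{"hand":1,"dz":1,"dx":-0.5},{"hand":1,"dz":1,"dx":-0.5},{"hand":1,"dz":1,"dx":-0.5},{"hand":1,"dz":1,"dx":-0.5},{"hand":1,"dz":1,"dx":-0.5},{"hand":1,"dz":1,"dx":-0.5}]' 60
```

```text
$[0]: bad value
```

```bash
python3 -m crank '[{"hand":1,"dx":-0.5,"dy":0,"dz":1,"yaw":0},{"hand":1,"dx":-0.5,"dy":0,"dz":1,"yaw":0},{"hand":1,"dx":-0.5,"dy":0,"dz":1,"yaw":0},{"hand":1,"dx":-0.5,"dy":0,"dz":1,"yaw":0},{"hand":1,"dx":-0.5,"dy":0,"dz":1,"yaw":0},{"hand":1,"dx":-0.5,"dy":0,"dz":1,"yaw":0},{"hand":1,"dx":-0.5,"dy":0,"dz":1,"yaw":0},{"hand":1,"dx":-0.5,"dy":0,"dz":1,"yaw":0}]' 60
```

```text
clock: 2.35
position: [0.599, 0.292, 0.0927]
tool_rot: [-1.571, -0.0, -0.0]
force: [-2.5, -0.6, 4.8]
grip_width: 0.0332
```

```bash
python3 -m crank '[{"hand":1,"dx":0,"dy":-8,"dz":0,"yaw":0},{"hand":1,"dx":0,"dy":-25,"dz":0,"yaw":0},{"hand":1,"dx":0,"dy":-50,"dz":0,"yaw":0},{"hand":1,"dx":0,"dy":-80,"dz":0,"yaw":0},{"hand":1,"dx":0,"dy":-110,"dz":0,"yaw":0},{"hand":1,"dx":0,"dy":-140,"dz":0,"yaw":0},{"hand":1,"dx":0,"dy":-170,"dz":0,"yaw":0},{"hand":1,"dx":0,"dy":-185,"dz":0,"yaw":0},{"hand":1,"dx":0,"dy":-185,"dz":0,"yaw":0},{"hand":1,"dx":0,"dy":-185,"dz":0,"yaw":0}]'
python3 - <<'E'
from h import *
s=bot.observe();print(s['position'],s['force'],s['moment'])
o=[]
for n in ['scene','side']:
    im,C=snap(n,n+'3.png'); u,v=proj(n,s['position']+[0,0,-.02],C);u=int(u);v=int(v);print(n,u,v)
    im=cv2.cvtColor(im,cv2.COLOR_RGB2BGR);x=max(0,min(560-100,u-50));y=max(0,v-40); o.append(cv2.resize(im[y:y+80,x:x+100],(500,400),interpolation=cv2.INTER_CUBIC)); print(x,y)
cv2.imwrite('pics/c3a.png',o[0]);cv2.imwrite('pics/c3b.png',o[1])
E
```

```text
clock: 3.18
position: [0.5989, 0.2918, 0.2772]
tool_rot: [-1.571, -0.0, -0.0]
force: [-0.3, -0.4, -5.5]
grip_width: 0.0326
[0.59885543 0.29183338 0.27723055] [-0.34164205 -0.42562451 -5.54956525] [-0.0059124   0.04764271  0.00170046]
scene 424 122
374 82
side 277 93
227 53
```

View pics/c3a.png

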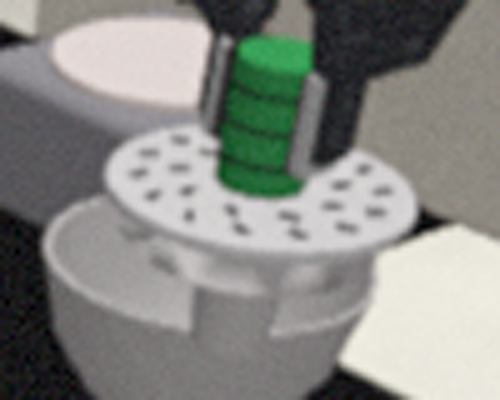

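View pics/c3b.png

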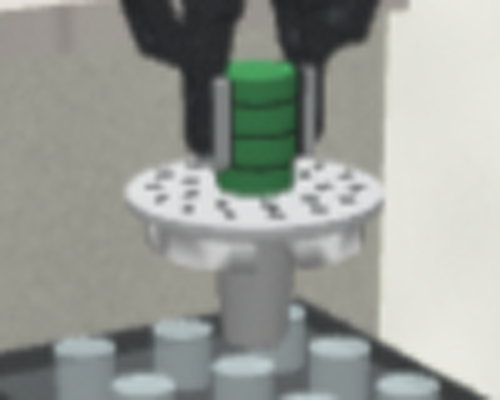

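```bash
python3 -m crank '[{"hand":1,"dx":-3,"dy":0,"dz":-15,"yaw":0},{"hand":1,"dx":-9,"dy":0,"dz":-45,"yaw":0},{"hand":1,"dx":-16,"dy":0,"dz":-85,"yaw":0},{"hand":1,"dx":-23,"dy":0,"dz":-125,"yaw":0},{"hand":1,"dx":-30,"dy":0,"dz":-165,"yaw":0},{"hand":1,"dx":-37,"dy":0,"dz":-205,"yaw":0},{"hand":1,"dx":-45,"dy":0,"dz":-245,"yaw":0},{"hand":1,"dx":-52,"dy":0,"dz":-285,"yaw":0},{"hand":1,"dx":-60,"dy":0,"dz":-325,"yaw":0},{"hand":1,"dx":-67,"dy":0,"dz":-365,"yaw":0},{"hand":1,"dx":-74,"dy":0,"dz":-400,"yaw":0},{"hand":1,"dx":-80,"dy":0,"dz":-430,"yaw":0}]'
python3 -m crank '[{"hand":1,"dx":-5,"dy":0,"dz":-30,"yaw":0},{"hand":1,"dx":-12,"dy":0,"dz":-60,"yaw":0},{"hand":1,"dx":-18,"dy":0,"dz":-95,"yaw":0},{"hand":1,"dx":-22,"dy":0,"dz":-125,"yaw":0},{"hand":1,"dx":-25,"dy":0,"dz":-142,"yaw":0},{"hand":1,"dx":-25,"dy":0,"dz":-142,"yaw":0},{"hand":1,"dx":-25,"dy":0,"dz":-142,"yaw":0}]'
python3 - <<'E'
from h import *
s=bot.observe();print(s['position'],s['force'],s['qpos'])
for n in ['wrist','scene','side']: snap(n,n+'4.png')
E
```

```text
clock: 4.28
position: [0.5174, -0.1407, 0.276]
tool_rot: [-1.571, 0.002, -0.002]
force: [1.3, -0.1, -5.1]
grip_width: 0.0322
clock: 4.87
position: [0.493, -0.2807, 0.2757]
tool_rot: [-1.57, 0.003, -0.002]
force: [0.2, 0.5, -4.6]
grip_width: 0.0331
[ 0.492986   -0.28068653  0.27571084] [ 0.2479275   0.51472046 -4.62568997] [ 0.34445492  0.38651409  0.0930092   1.70515591 -0.03994475  1.05440075
  0.44848979]
```

View pics/wrist4.png

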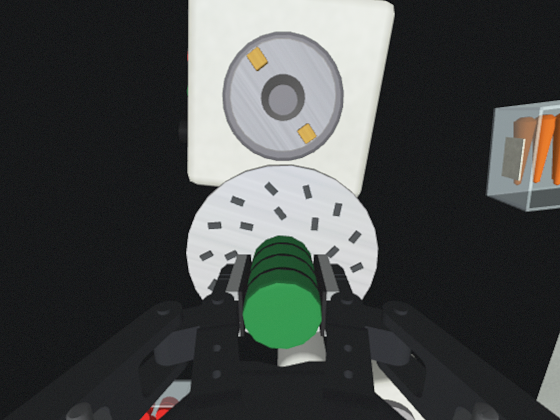

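View pics/side4.png

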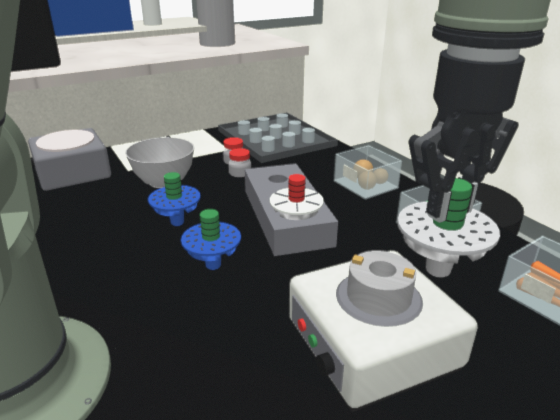

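View pics/scene4.png

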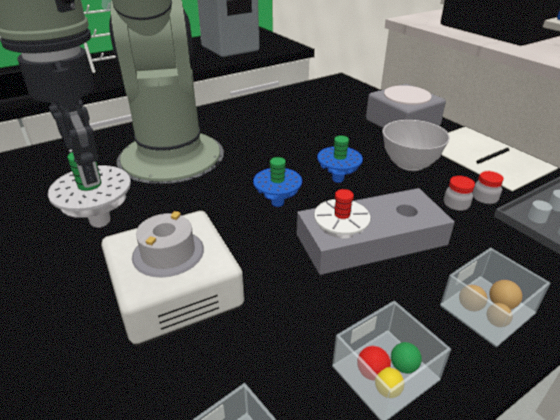

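```bash
python3 - <<'E'
from tri import *
im=cv2.cvtColor(cv2.imread('pics/wrist4.png'),cv2.COLOR_BGR2RGB)
d=[c for st,c in blobs(im,(12,110,90),(28,255,255),60) if c[0]<400]; print(d)
P=[onz('wrist',*c,.152) for c in d[:2]]; print(P,np.mean(P,0),np.linalg.norm(P[0]-P[1]),np.arctan2(*(P[0]-P[1])[1::-1]))
g=cv2.cvtColor(im,cv2.COLOR_RGB2GRAY)
print('bore',onz('wrist',282.7,97,.145))
print('rim',onz('wrist',283,95.5,.145))
s=bot.observe(); p=s['position']
o=[]
for n in ['scene','side']:
    im=cv2.imread(f'pics/{n}4.png'); u,v=proj(n,p+[0,0,-.02]);print(n,u,v)
    x=int(u)-60;y=int(v)-50;x=max(0,x);print(x,y); cv2.imwrite(f'pics/c4{n}.png',cv2.resize(im[y:y+100,x:x+120],None,fx=6,fy=6,interpolation=cv2.INTER_CUBIC))
E
```

```text
[[256.8, 58.5], [306.5, 133.1]]
[array([ 0.47325821, -0.15816515,  0.152     ]), array([ 0.5150561 , -0.21677978,  0.152     ])] [ 0.49415715 -0.18747246  0.152     ] 0.07199124051422418 2.190257947095524
bore [ 0.49429715 -0.18703071  0.145     ]
rim [ 0.49455352 -0.18582103  0.145     ]
scene 91.43433543171835 189.2117437501482
31 139
side 445.8036242622717 228.98154257958075
385 178
```

View pics/c4scene.png

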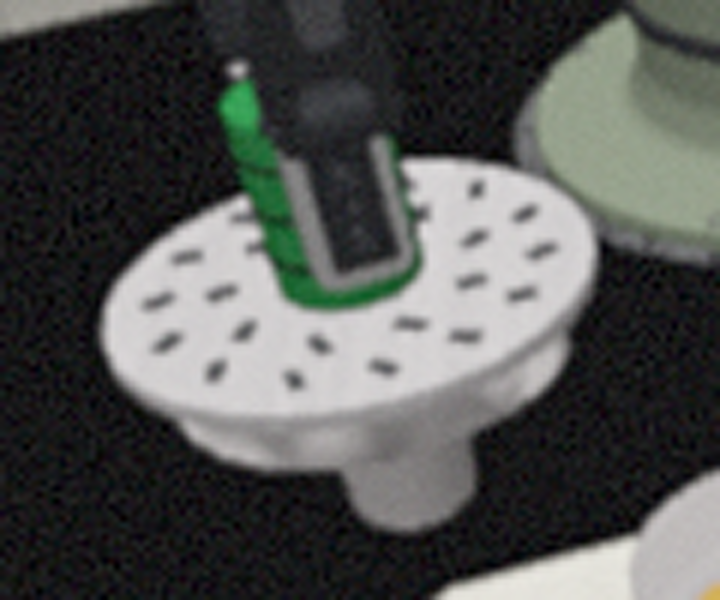

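View pics/c4side.png

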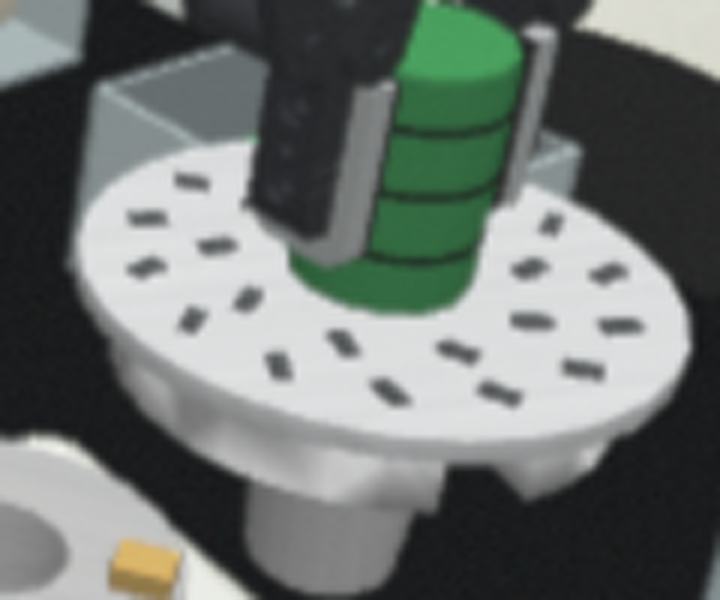

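```bash
python3 - <<'E'
from tri import *
from scipy.optimize import least_squares
p=bot.observe()['position']; C=cam('side')
seat=p[2]-.0327
a=np.linspace(0,2*np.pi,361)
def ext(x,y):
    q=np.array([proj('side',(x+.055*np.cos(t),y+.055*np.sin(t),seat+.022),C) for t in a]); return q[:,0].min(),q[:,0].max(),q[:,1].min()
obs=np.array([385+78/6,385+690/6,178+138/6])
r=least_squares(lambda v:np.array(ext(*v))-obs,p[:2]);print('disc in side',r.x,p[:2],r.fun)
for c in (r.x,p[:2]):
  for u,v in [(437,510),(525,500)]:
    q=onz('side',385+u/6,178+v/6,seat,C); w=q[:2]-c; print(w,np.linalg.norm(w),np.arctan2(w[1],w[0]))
E
```

```text
disc in side [ 0.49101278 -0.2823644 ] [ 0.49403404 -0.27895897] [-0.73337301  0.69538349 -0.30663054]
[-0.02048911 -0.03876236] 0.043844318406999386 -2.0570477106013363
[-0.00449572 -0.04428934] 0.04451692631399167 -1.671957683139961
[-0.02351037 -0.04216779] 0.04827897984490477 -2.079412449537635
[-0.00751697 -0.04769477] 0.048283491143039495 -1.727116292591777
```

```bash
python3 -m crank '[{"hand":1,"dx":0,"dy":0,"dz":10,"yaw":-0.1},{"hand":1,"dx":0,"dy":0,"dz":30,"yaw":-0.22},{"hand":1,"dx":0,"dy":0,"dz":55,"yaw":-0.34},{"hand":1,"dx":0.5,"dy":0,"dz":75,"yaw":-0.46},{"hand":1,"dx":0.5,"dy":0,"dz":88,"yaw":-0.58},{"hand":1,"dx":0.5,"dy":0,"dz":92,"yaw":-0.7},{"hand":1,"dx":0.5,"dy":0,"dz":92,"yaw":-0.82},{"hand":1,"dx":0.5,"dy":0,"dz":92,"yaw":-0.91},{"hand":1,"dx":0.5,"dy":0,"dz":92,"yaw":-0.91},{"hand":1,"dx":0.5,"dy":0,"dz":92,"yaw":-0.91}]'
python3 - <<'E'
from h import *
s=bot.observe();print(s['position'],s['force'],s['moment'],s['qpos'])
for n in ['scene','side']:
    im,C=snap(n,n+'5.png'); u,v=proj(n,s['position']+[0,0,-.06]);x=int(u)-65;y=int(v)-50;print(n,x,y)
    cv2.imwrite(f'pics/c5{n}.png',cv2.resize(cv2.imread(f'pics/{n}5.png')[y:y+110,x:x+130],None,fx=5,fy=5,interpolation=cv2.INTER_CUBIC))
E
```

```text
clock: 5.85
position: [0.4945, -0.1875, 0.2772]
tool_rot: [-1.571, -0.0, 0.908]
force: [-0.3, 0.7, -4.6]
grip_width: 0.0329
[ 0.49447682 -0.18749408  0.277183  ] [-0.34240512  0.68166873 -4.63336567] [-0.01747336 -0.0058925  -0.02434307] [ 0.34632942  0.3211085  -0.12288311  1.79280081  0.04491905  1.03060824
  1.11416872]
scene 92 142
side 323 172
```

View pics/c5scene.png

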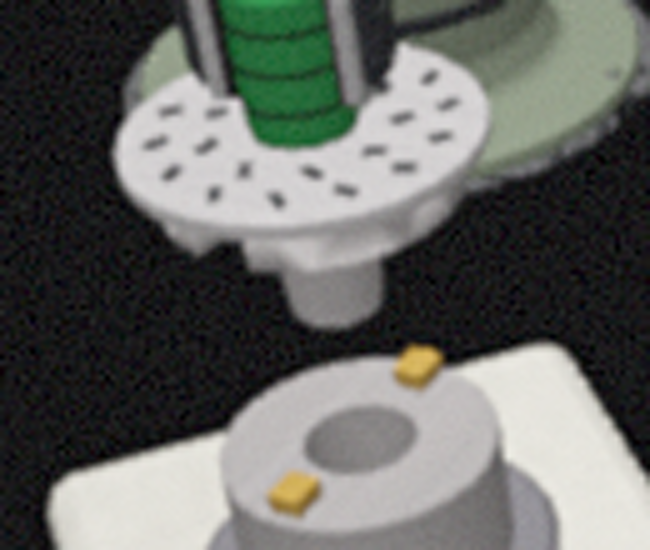

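View pics/c5side.png

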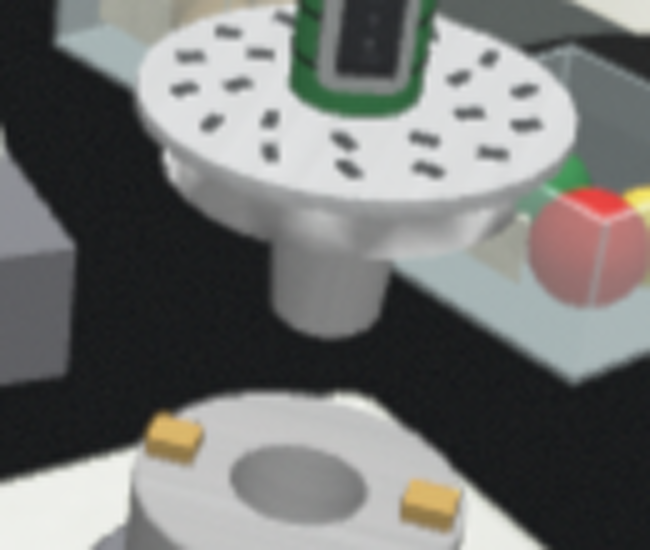

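```bash
python3 - <<'E'
from tri import *
p=np.array([.4942,-.188,.2767]); seat=p[2]-.0327
C=cam('scene'); a=np.linspace(0,2*np.pi,181)
def ring(n,x,y,z,r,C): return np.array([proj(n,(x+r*np.cos(t),y+r*np.sin(t),z),C) for t in a])
O={'scene':(92,142),'side':(323,172)}
for n,(x0,y0) in O.items():
    C=cam(n)
    q=ring(n,p[0],p[1],seat+.022,.055,C); print(n,'pred disc ext (crop)',((q.min(0)-[x0,y0])*5).round(),((q.max(0)-[x0,y0])*5).round())
    q=ring(n,p[0],p[1],.145,.019,C); print('  pred bore ext',((q.min(0)-[x0,y0])*5).round(),((q.max(0)-[x0,y0])*5).round())
    q=ring(n,p[0],p[1],.145,.046,C); print('  pred rim ext',((q.min(0)-[x0,y0])*5).round(),((q.max(0)-[x0,y0])*5).round())
C=cam('scene')
for u,v in [(207,245),(247,270)]:
    w=(onz('scene',92+u/5,142+v/5,seat,C)-p)[:2]; print(w,np.linalg.norm(w),np.arctan2(w[1],w[0]))
E
```

```text
scene pred disc ext (crop) [108.  33.] [483. 219.]
  pred bore ext [300. 400.] [416. 471.]
  pred rim ext [216. 353.] [498. 525.]
side pred disc ext (crop) [131.  -2.] [575. 196.]
  pred bore ext [228. 437.] [367. 518.]
  pred rim ext [131. 384.] [467. 581.]
[ 0.01708978 -0.03796419] 0.0416334068553527 -1.1478132739297067
[ 0.0362459  -0.03246087] 0.04865669271854129 -0.7303642023742042
```

```bash
python3 -m crank '[{"hand":1,"dx":0,"dy":10,"dz":0,"yaw":0},{"hand":1,"dx":0,"dy":25,"dz":0,"yaw":0},{"hand":1,"dx":0,"dy":40,"dz":0,"yaw":0},{"hand":1,"dx":0,"dy":48,"dz":0,"yaw":0},{"hand":1,"dx":0,"dy":53,"dz":0,"yaw":0},{"hand":1,"dx":0,"dy":58,"dz":0,"yaw":0},{"hand":1,"dx":0,"dy":62,"dz":0,"yaw":0},{"hand":1,"dx":0,"dy":62,"dz":0,"yaw":0}]'
python3 - <<'E'
from h import *
s=bot.observe();print(s['position'],s['force'],s['moment'])
E
```

```text
clock: 6.62
position: [0.4944, -0.188, 0.2148]
tool_rot: [-1.57, 0.0, 0.91]
force: [-0.2, -0.4, -5.9]
grip_width: 0.0327
[ 0.49439147 -0.18799614  0.21484712] [-0.16514597 -0.43178354 -5.89737381] [ 0.03449444  0.0463092  -0.01886406]
```

No contact so far, with the tip 8 mm into the bore. Continuing down in small steps.

```bash
python3 -m crank '[{"hand":1,"dx":0,"dy":4,"dz":0,"yaw":0},{"hand":1,"dx":0,"dy":8,"dz":0,"yaw":0},{"hand":1,"dx":0,"dy":12,"dz":0,"yaw":0},{"hand":1,"dx":0,"dy":16,"dz":0,"yaw":0},{"hand":1,"dx":0,"dy":19,"dz":0,"yaw":0},{"hand":1,"dx":0,"dy":22,"dz":0,"yaw":0},{"hand":1,"dx":0,"dy":22,"dz":0,"yaw":0}]'
python3 - <<'E'
from h import *
s=bot.observe();print(s['position'],s['force'],s['moment'])
for n in ['scene','side']:
    im,C=snap(n,n+'6.png'); u,v=proj(n,s['position']+[0,0,-.04]);x=int(u)-60;y=int(v)-50;print(n,x,y)
    cv2.imwrite(f'pics/c6{n}.png',cv2.resize(cv2.imread(f'pics/{n}6.png')[y:y+100,x:x+120],None,fx=6,fy=6,interpolation=cv2.INTER_CUBIC))
E
```

```text
clock: 7.2
position: [0.4942, -0.188, 0.1927]
tool_rot: [-1.57, 0.0, 0.91]
force: [-0.4, 0.4, -4.8]
grip_width: 0.0326
[ 0.49422927 -0.18795423  0.19266465] [-0.35598288  0.40782591 -4.80083687] [ 0.05103409  0.05283582 -0.02382008]
scene 103 175
side 323 212
```

View pics/c6scene.png

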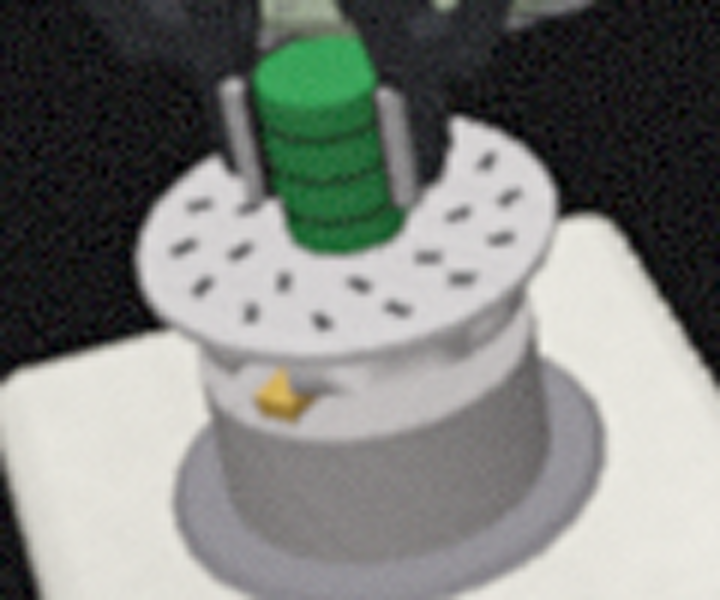

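View pics/c6side.png

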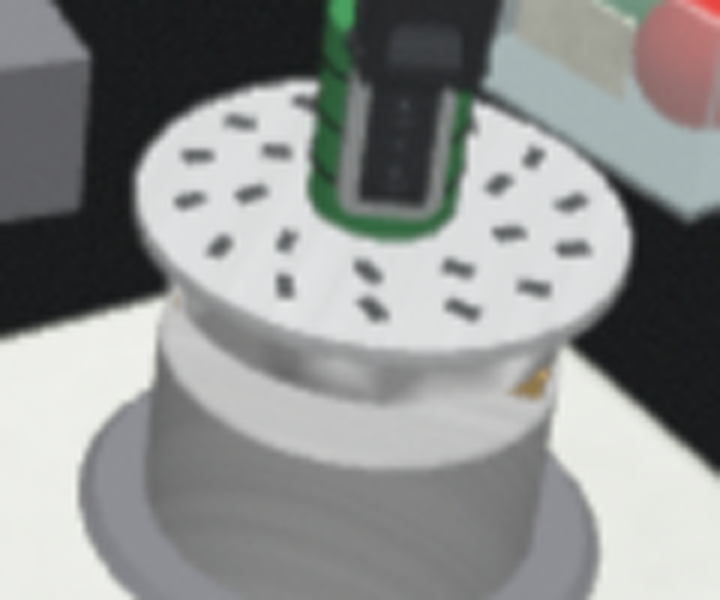

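```bash
python3 -m crank '[{"hand":1,"dx":0,"dy":2,"dz":0,"yaw":0},{"hand":1,"dx":0,"dy":4,"dz":0,"yaw":0},{"hand":1,"dx":0,"dy":5.5,"dz":0,"yaw":0},{"hand":1,"dx":0,"dy":7,"dz":0,"yaw":0},{"hand":1,"dx":0,"dy":7.5,"dz":0,"yaw":0},{"hand":1,"dx":0,"dy":8,"dz":0,"yaw":0},{"hand":1,"dx":0,"dy":8,"dz":0,"yaw":0}]'
python3 - <<'E'
from h import *
s=bot.observe();print(s['position'],s['force'],s['moment'])
E
```

```text
clock: 7.88
position: [0.4943, -0.1881, 0.1852]
tool_rot: [-1.57, 0.0, 0.91]
force: [-0.3, -0.4, -5.1]
grip_width: 0.0326
[ 0.49429731 -0.1880559   0.18516809] [-0.30163707 -0.39991769 -5.10465611] [-0.12784673  0.45548538 -0.03095138]
```

```bash
python3 -m crank '[{"hand":1,"dx":0,"dy":0.5,"dz":0,"yaw":0},{"hand":1,"dx":0,"dy":1,"dz":0,"yaw":0},{"hand":1,"dx":0,"dy":1,"dz":0,"yaw":0},{"hand":1,"dx":0,"dy":1,"dz":0,"yaw":0}]'
python3 - <<'E'
from h import *
s=bot.observe();print(s['position'],s['force'],s['moment'])
E
```

```text
clock: 8.22
position: [0.4943, -0.1881, 0.1842]
tool_rot: [-1.571, 0.0, 0.91]
force: [-3.1, -0.8, -4.4]
grip_width: 0.0325
[ 0.49430676 -0.18808185  0.18424524] [-3.14887556 -0.75838445 -4.38101442] [-0.22747002  0.77734674  0.01120782]
```

```bash
python3 -m crank '[{"hand":1,"dx":-0.3,"dy":0,"dz":0.2,"yaw":0},{"hand":1,"dx":-0.6,"dy":0,"dz":0.4,"yaw":0},{"hand":1,"dx":-0.6,"dy":0,"dz":0.4,"yaw":0},{"hand":1,"dx":-0.6,"dy":0,"dz":0.4,"yaw":0}]'
python3 - <<'E'
from h import *
s=bot.observe();print(s['position'],s['force'],s['moment'])
E
```

```text
clock: 8.55
position: [0.4941, -0.1882, 0.1844]
tool_rot: [-1.571, -0.0, 0.91]
force: [-0.4, -0.2, -4.8]
grip_width: 0.0327
[ 0.49405071 -0.18818454  0.18437972] [-0.37886756 -0.19153988 -4.78865173] [-0.00757362  0.13288765  0.02080978]
```

```bash
python3 -m crank '[{"hand":1,"dx":-0.1,"dy":0.5,"dz":0.1,"yaw":0},{"hand":1,"dx":-0.1,"dy":1,"dz":0.1,"yaw":0},{"hand":1,"dx":-0.1,"dy":1.5,"dz":0.1,"yaw":0},{"hand":1,"dx":-0.1,"dy":2,"dz":0.1,"yaw":0},{"hand":1,"dx":-0.1,"dy":2,"dz":0.1,"yaw":0}]'
python3 - <<'E'
from h import *
s=bot.observe();print(s['position'],s['force'],s['moment'])
E
```

```text
clock: 8.97
position: [0.4936, -0.1882, 0.1822]
tool_rot: [-1.571, 0.0, 0.91]
force: [0.2, 1.0, -5.7]
grip_width: 0.0329
[ 0.4936492  -0.18824062  0.18217983] [ 0.15308845  1.00141447 -5.74170507] [0.00088887 0.02819107 0.02374108]
```

Engaging freely. Continuing down.

```bash
python3 -m crank '[{"hand":1,"dx":0,"dy":0.5,"dz":0,"yaw":0},{"hand":1,"dx":0,"dy":1,"dz":0,"yaw":0},{"hand":1,"dx":0,"dy":1.5,"dz":0,"yaw":0},{"hand":1,"dx":0,"dy":2,"dz":0,"yaw":0},{"hand":1,"dx":0,"dy":2.5,"dz":0,"yaw":0},{"hand":1,"dx":0,"dy":2.5,"dz":0,"yaw":0}]'
python3 - <<'E'
from h import *
s=bot.observe();print(s['position'],s['force'],s['moment'])
E
```

```text
clock: 9.47
position: [0.4936, -0.1883, 0.1797]
tool_rot: [-1.571, 0.0, 0.91]
force: [-0.6, 0.5, -5.8]
grip_width: 0.0326
[ 0.49360502 -0.18825624  0.1796989 ] [-0.56602289  0.46090088 -5.7806808 ] [-0.00467924  0.06765381  0.00627296]
```

```bash
python3 -m crank '[{"hand":1,"dx":0,"dy":0.5,"dz":0,"yaw":0},{"hand":1,"dx":0,"dy":1,"dz":0,"yaw":0},{"hand":1,"dx":0,"dy":1.5,"dz":0,"yaw":0},{"hand":1,"dx":0,"dy":1.5,"dz":0,"yaw":0},{"hand":1,"dx":0,"dy":1.5,"dz":0,"yaw":0}]'
python3 - <<'E'
from h import *
s=bot.observe();print(s['position'],s['force'],s['moment'])
E
```

```text
clock: 9.88
position: [0.4936, -0.1883, 0.1782]
tool_rot: [-1.571, 0.0, 0.91]
force: [-1.3, -0.9, -6.4]
grip_width: 0.033
[ 0.4935532  -0.18826686  0.17820778] [-1.31235047 -0.87814561 -6.38640213] [-0.09983458  0.33850059  0.02216221]
```

```bash
python3 -m crank '[{"hand":1,"dx":-0.3,"dy":0,"dz":0.2,"yaw":0},{"hand":1,"dx":-0.3,"dy":0.4,"dz":0.2,"yaw":0},{"hand":1,"dx":-0.3,"dy":0.8,"dz":0.2,"yaw":0},{"hand":1,"dx":-0.3,"dy":0.8,"dz":0.2,"yaw":0},{"hand":1,"dx":-0.3,"dy":0.8,"dz":0.2,"yaw":0}]'
python3 - <<'E'
from h import *
s=bot.observe();print(s['position'],s['force'],s['moment'])
E
```

```text
clock: 10.3
position: [0.4934, -0.1884, 0.1777]
tool_rot: [-1.571, -0.0, 0.91]
force: [-1.9, 0.4, 0.0]
grip_width: 0.033
[ 0.49338378 -0.18838461  0.17767248] [-1.88972126  0.35654164  0.03367039] [0.16272801 0.40616414 0.00434951]
```

```bash
python3 -m crank '[{"hand":1,"dx":-0.1,"dy":0.2,"dz":0.1,"yaw":0},{"hand":1,"dx":-0.1,"dy":0.3,"dz":0.1,"yaw":0},{"hand":1,"dx":-0.1,"dy":0.3,"dz":0.1,"yaw":0}]' 25
python3 - <<'E'
from h import *
s=bot.observe();print(s['position'],s['force'],s['moment'])
o=[]
for n in ['scene','side']:
    im,C=snap(n,n+'7.png'); u,v=proj(n,s['position']+[0,0,-.04]);x=int(u)-60;y=int(v)-50;print(n,x,y)
    o.append(cv2.resize(cv2.imread(f'pics/{n}7.png')[y:y+100,x:x+80+40],(396,400),interpolation=cv2.INTER_CUBIC))
cv2.imwrite('pics/c7.png',np.hstack(o))
E
```

```text
clock: 10.55
position: [0.4934, -0.1884, 0.1776]
tool_rot: [-1.571, -0.0, 0.91]
force: [-3.8, 1.6, 6.0]
grip_width: 0.0325
[ 0.49337643 -0.18842701  0.17761276] [-3.81449936  1.64217911  5.99039712] [ 0.35247864  0.58377289 -0.00524673]
scene 103 182
side 321 221
```

View pics/c7.png

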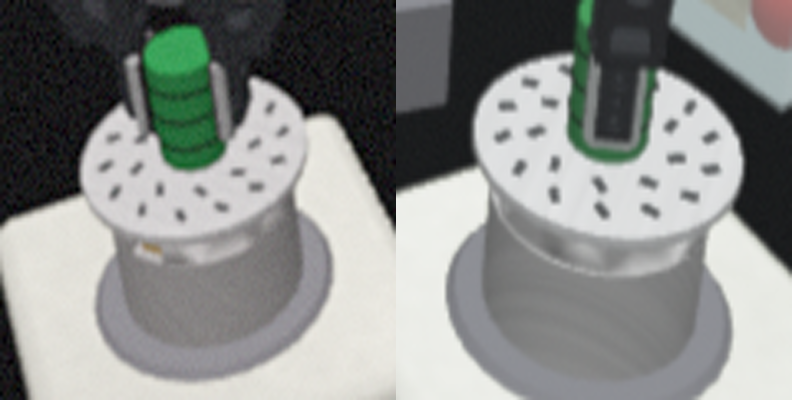

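The flange sits flat on the nose face. One dog shows inside the slot at (150,246) in the left crop. Releasing now.

```bash
python3 -m crank '[{"hand":0.9,"dx":0,"dy":-0.3,"dz":0,"yaw":0},{"hand":0.5,"dx":0,"dy":-0.3,"dz":0,"yaw":0},{"hand":0,"dx":0,"dy":-0.3,"dz":0,"yaw":0},{"hand":0,"dx":0,"dy":-0.3,"dz":0,"yaw":0},{"hand":0,"dx":0,"dy":-0.3,"dz":0,"yaw":0},{"hand":0,"dx":0,"dy":-0.3,"dz":0,"yaw":0},{"hand":0,"dx":0,"dy":-0.3,"dz":0,"yaw":0},{"hand":0,"dx":0,"dy":-0.3,"dz":0,"yaw":0}]'
```

```text
clock: 11.32
position: [0.4932, -0.1884, 0.1775]
tool_rot: [-1.571, -0.0, 0.91]
force: [0.0, -0.3, -0.1]
grip_width: 0.0858
```

```bash
python3 -m crank '[{"hand":0,"dx":0,"dy":-10,"dz":0,"yaw":0},{"hand":0,"dx":0,"dy":-30,"dz":0,"yaw":0},{"hand":0,"dx":0,"dy":-55,"dz":0,"yaw":0},{"hand":0,"dx":0,"dy":-85,"dz":0,"yaw":0},{"hand":0,"dx":0,"dy":-115,"dz":0,"yaw":0},{"hand":0,"dx":0,"dy":-130,"dz":0,"yaw":0},{"hand":0,"dx":0,"dy":-130,"dz":0,"yaw":0},{"hand":0,"dx":0,"dy":-130,"dz":0,"yaw":0}]'
python3 - <<'E'
from tri import *
o=[];p=np.array([.494,-.188,.2])
for n in ['scene','side']:
    im,C=snap(n,n+'8.png'); u,v=proj(n,p+[0,0,-.04]);x=int(u)-60;y=int(v)-60;print(n,x,y)
    o.append(cv2.resize(cv2.imread(f'pics/{n}8.png')[y:y+120,x:x+120],(400,400),interpolation=cv2.INTER_CUBIC))
    print('red',[b for b in blobs(im,(0,170,80),(8,255,255),200)])
    a=np.linspace(0,6.283,181);q=np.array([proj(n,(.494+.055*np.cos(t),-.188+.055*np.sin(t),.167),C) for t in a])
    print('pred disc ext',((q.min(0)-[x,y])*400/120).round(),((q.max(0)-[x,y])*400/120).round())
cv2.imwrite('pics/c8.png',np.hstack(o)); print(bot.observe()['force'])
E
```

```text
clock: 11.98
position: [0.4933, -0.1885, 0.3086]
tool_rot: [-1.572, -0.001, 0.91]
force: [-0.4, 0.4, -0.3]
grip_width: 0.0856
scene 102 161
red [([479, 172, 24, 15, 279], [490.6, 178.7]), ([449, 175, 26, 18, 354], [461.6, 183.7]), ([335, 189, 19, 29, 442], [343.0, 202.4]), ([360, 346, 30, 28, 514], [375.4, 358.1])]
pred disc ext [ 83. 127.] [312. 263.]
side 323 198
red [([223, 138, 26, 22, 369], [236.0, 148.6]), ([290, 175, 15, 26, 341], [296.3, 187.3])]
pred disc ext [ 69. 117.] [342. 270.]
[ 0.44555568 -0.74538626 -0.915165  ]
```

View pics/c8.png

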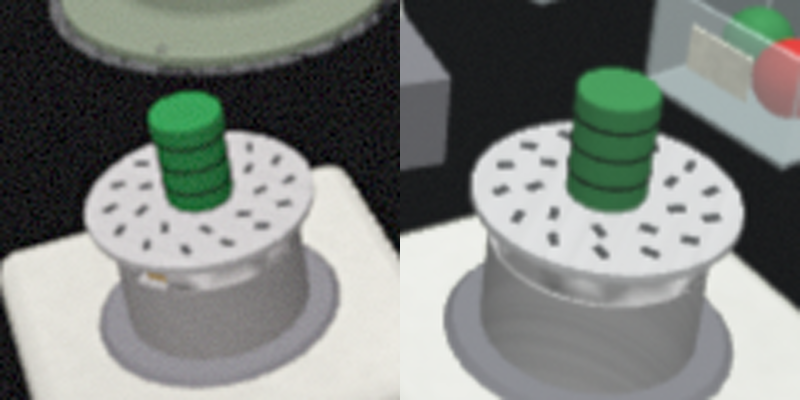

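The rotor stands flat on the nose and its disc edge falls where a seated disc should. The red grip is at the same pixels as at the start, and the gripper is clear.

```bash
python3 -c "
from workcell import bot
print(bot.job_done())"
```

```text
the job is handed in; nothing more can be done
None
```

The green rotor is mounted on the spindle, released, and the job is handed in at about 12 s. I turned it 0.91 rad to line its slot up with the dogs. On the way down I corrected sideways by under 1 mm when the shank touched the bore.

- **Seating:** The slot dropped over the dogs with no vertical load. The flange met the face at the expected height (TCP 0.1777 m), and I pressed with about 10 N before letting go.
- **After release:** Both fixed cameras show the rotor upright and flat on the nose, with a dog visible inside the slot. The disc's outline is within about 1–2 px of where a seated, centred disc should appear.
- **Red rotor:** Its grip is at the same pixels as at the start in both views.
- **Gripper:** It is open and about 130 mm above its release height, with no contact force.
- **Disagreement:** The scene and side cameras differed by up to about 8 mm on the spindle's position. I used the wrist view instead, and the bore contact forces settled the last fraction of a millimetre.

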